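# Feed a lure blank into the drilling jig with a push stick

### The arm

A 6-joint arm with a two-finger parallel gripper is mounted at the origin on the work surface. World frame = base frame: x ahead of the robot, y to its left, z up, the work surface at z = 0. Lengths are in mm, angles in rad, forces in N, time in s.
With the tool pointing down it reaches from about 350 to 975 mm from the base axis. Payload 7.1 kg.
Tool frame: the origin (TCP) lies midway between the tips of the shut fingers; the grasp point (between the pads) lies ctrl.grip_point_offset behind it (ctrl.grip_point_offset is the distance from the TCP to the grasp point, in mm); z points along the fingers, y is the line along which they close (so a half turn about z gives the same grasp; the last joint's range is limited). The gripper opens to 88 mm and grips with 3 to 60 N. Pads are 20 mm wide; open, the fingers measure 115 mm over their backs; the gripper's body (75 mm by 178 mm) begins 61 mm behind the grasp point.
Start: joints at [-1.332, 0.423, 1.63, -0, 1.089, -0.019], TCP at [159.365, -604.324, 222.675] pointing down, gripper open.
Joint ranges: [-3, 3], [-0.9, 2.11], [0.09, 2.58], [-1.31, 4.45], [0.11, 2.69], [-2.54, 2.54]. Speed limits (rad/s): [2.39, 2.39, 3.01, 3.14, 3.14, 3.14].

### API

Orientations are given as a rotation vector (axis times angle).
In Python, from workcell import ctrl, get_image, close_job, finder gives the robot as it stands.
- The arm moves only by the tool servo_tool, never from a script. Its argument "deltas" is a list of rows, each a list of 2 entries, a list of its own where there are three numbers: the shift along the tool's x, y, z in mm, then the turn, a rotation vector about the tool's x, y, z in rad. A call has 1 to 5 rows; each row is the pose to reach, as a shift and turn from the pose commanded when the call began, along the tool's axes at that moment; what a row does not reach only later rows make up. A row lasts 1/12 s, in which the tool goes at most 41.7 mm and 7.16 degrees, less where a joint would pass 70% of its speed; a pose out of reach is approached as far as the arm can. A call with a gripper value outside its range is refused whole. "grip" is the closure, from -1 (fully open) to 1 (shut), so that 0 is half open, set as the call begins (left out, the last holds). The fingers move at their own pace and stop on an object; the grip force is fixed at half the most. Time passes only in rows, so rows that repeat a pose let the fingers close. It gives the time, the measured TCP pose, the force, the opening and the grip force at its end, in the units of the state.
- ctrl.get_obs(): the state, without advancing time (a new reading comes with each control period).
- get_image(name): name is "scene" or "side" or "wrist"; returns a dict with "frame" (420x560x3 uint8, blue, green, red), "depth" (420x560 float32, mm along the optical axis (not along the pixel's ray), 0 where there is no reading), "K" (3x3 intrinsics, pixels), "pose" (4x4, takes a point from camera to world coordinates). Camera axes: x right, y down, z forward; pixel columns grow to the right and rows downward; lengths in mm; the calibration is good to about 2 mm. The wrist camera is an equidistant fisheye: a pixel r from the principal point sees the ray r / f radians off the axis. A picture is of the moment at which its call begins.
- close_job(): hands the job in; it is judged then, once.
Trained networks look in a picture, given as the dict that the camera call returned (one of the last four; its "shot" number tells which), for a name from the list of things; names that differ only in an ending like _2 or _b are one class to them, and where a whole thing is asked for, a point or a joint stands for the part that bears it (a point fixed in the world has none). Each returns a list of dicts, best first, with "score" (0 to 1); they miss things now and then, are a little off and sometimes report something else, mostly with a low value. They report only what shows in the picture. A call takes as long as a camera call. They do not tell look-alikes from the thing itself.
- finder.search_frame(query, picture): "rect" ([centre column, centre row, width, height] as shares, 0 to 1, of the picture: columns of its width, rows of its height, round what is visible of it).
- finder.silhouettes(query, picture): "mask" (420x560 bool, what is visible of it) and "rect" ([centre column, centre row, width, height] as shares, 0 to 1, of the picture: columns of its width, rows of its height, round what is visible of it).
The state is a dict: "t": time; "qpos": joint angles; "qvel": joint speeds; "joint_torque": joint torques, N m; "ee_pos": TCP position; "orientation": TCP orientation; "ft_force": force on the tool from outside, world axes, zero at the start; "moment": the same for the moment, N m; "width": finger opening in mm; "grasp_force": force on a finger pad.
Only numpy, scipy, OpenCV 4.12 (cv2) and the standard library are available. Lean on these libraries where they do the work, as an engineer would, in place of code of your own. Each camera call takes 0.05 s, during which the arm holds its last target. There are 200 camera calls.

### The job

Take the push stick by its grip and, with the stick and never with the fingers, push the wooden lure blank nose first down the guide channel of the drilling jig, past the sprung pawl and against the sprung plunger, until the pawl snaps back behind its tail and holds it. Push gently: keep it well under 20 N, as the jig is easily bruised. Then draw the stick out and lay it flat on the bench, let go of it, and leave the other things on the bench undisturbed.

Things in the scene. Friction and masses are not known exactly. Their poses are not given: they have to be found in the camera images.
- jig: Drilling jig fixed to the bench: plywood base 345 x 80 x 10 mm with a straight guide channel 20 mm wide between wooden walls. Origin: at bench level (z = 0) under the channel's mouth, on its centre line; x points into the channel (the feed direction), y to its left, z up. The base spans x = -125 to +220 mm, y = -40 to +40 mm; its top at z = 10 mm is the channel floor.
- bed (a point): Point on the jig's open bed (jig x = -80 mm, y = 0, z = 10 mm; axes as the jig's). The bed is bare and flat from x = -125 to -50 mm; from there two wings, 40 mm apart and 24 mm high, narrow down to the 20 mm channel mouth at x = 0.
- fence (a point): Point at the foot of the left wall, the fence (jig x = 100, y = +10, z = 10 mm; axes as the jig's). The fence's inner face is y = +10 mm, from x = 0 to 215 mm. The right wall's inner face is y = -10 mm. Wall tops: z = 34 mm; the right wall beyond x = 60 mm: only z = 18 mm.
- latch_zone (a point): Foot of the right wall amid the pawl's possible places (jig x = 97, y = -10, z = 10 mm; axes as the jig's). Here an aluminium carriage with pawl, drill bridge (30 mm past the pawl, underside z = 31.5 mm) and plunger is clamped, each time elsewhere: the pawl's square inner face stands at jig x = 80 to 114 mm, not measured, to be felt or seen.
- far_end (a point): Channel floor near its end (jig x = 190, y = 0, z = 10 mm). Here the carriage's end block holds a sprung rubber plunger, 7 mm of travel, 3 N per mm; the blank meets it when its tail is still 2.5 mm short of the pawl's square face. Push needed at latching: 7 to 10 N in all; once a push of 13 N is held back, it has latched.
- blank: Wooden lure blank, 30 g, 60 mm long, square section 18 x 18 mm, its first 12 mm tapered to a blunt round nose 9 mm across. Origin: centre of its underside; x to the nose (nose +30 mm, flat tail -30 mm), z up. It starts lying on the open bed just before the channel mouth, nose to the mouth, not quite straight. At home its tail lies against the pawl's square face.
- stick: Push stick of plywood, 80 g: a bar 215 mm long, 8 mm wide and 12 mm high with a grip 50 mm long, 14 mm wide and 45 mm high at its rear. Origin: on its underside, below the middle of the grip; x along the bar to the flat tip at x = +190 mm (the rear end of the grip is at -25 mm), z up. The grip is taken from above across its 14 mm. It starts lying flat on the bench.
- pawl (a joint): Spring pawl on the right of the channel, z = 20 to 28 mm: how far it is pressed back, in m: 0 = out (at rest or latched), 0.003 to 0.005 as the blank passes, 0.008 at most. At 0 it stands 5 mm into the channel, 15 mm from the fence; its slope faces the mouth. Riding up it takes 4 to 8 N, sliding past 2 to 4 N. A stick not kept clear, nearer the fence, stops it from coming back.
- spool_a: Thread spool with copper-coloured thread, bystander, 38 mm across, 36 mm high. Origin: centre of its underside, z up.
- spool_b: Thread spool with black thread, bystander, 38 mm across, 36 mm high. Origin: centre of its underside, z up.
- jar: Clear jar with an orange cap, bystander, 54 mm across, 65 mm high. Origin: centre of its underside, z up.
Mind the look-alikes: they are no part of the job. Of the things shaped like the blank, the wooden one is meant.

How it is judged (in metres and radians):
On the way, in this order (a step that is already met when the one before it is completed fails the run):
1. the blank, pushed by the stick, has entered the channel and is pressing the pawl back (value of joint pawl above 0.002 m and contact force between stick and blank above 0.5 N and x of blank in the frame of jig above 0.03 m), for 0.1 s.
2. the pawl has snapped back behind the blank's tail (value of joint pawl below 0.0015 m and x of blank in the frame of jig above 0.105 m and z of blank in the frame of jig below 0.016 m), for 0.2 s.
At the end, for the whole second after the job is handed in: The blank lies in the channel at home: its origin more than 105 mm past the channel mouth, less than 16 mm above the bench, with the pawl out behind it (joint under 1.5 mm), at rest. The stick lies flat (within 0.1 rad) and still on the bench itself, its underside less than 4 mm above it, released (all of step 2 and linear speed of each of blank, stick below 0.01 m/s and height (world z) of stick below 0.004 m and angle between stick's own z axis and vertical below 0.1 rad); the robot touches nothing.
It fails at once if the stick pushes the blank with more than 20 N (contact force between stick and blank above 20 N).
It fails at once if the fingers touch the blank (contact force between the fingers and blank above 0.3 N).
It fails at once if the copper thread spool is displaced by more than 15 mm (distance of spool_a from where it was at the start of the episode above 0.015 m).
It fails at once if the black thread spool is displaced by more than 15 mm (distance of spool_b from where it was at the start of the episode above 0.015 m).
It fails at once if the jar is displaced by more than 15 mm (distance of jar from where it was at the start of the episode above 0.015 m).
It also fails if it takes over 61 s, if anything falls off the work surface, if the arm or the gripper's body presses on something with over 40 N, if the wrist force passes 120 N, or if a joint passes its speed limit or range.

## Working session

There is one attempt and no reset: what is moved stays moved. The work goes in short steps, Python scripts to look and compute and a tool call to move; the robot and the scene stay as the last step left them, time stands still between calls to the robot, and variables do not carry over. Pictures are saved under pics/ and viewed, at most 10 in all, crops included, and the job is handed in when it is done.

Besides the shell and the picture viewer there is one more tool, called after ">>>" in YAML: its name, and indented under it one key for each argument. servo_tool: Moves the arm, as the interface text tells. Its arguments: {"type":"object","properties":{"deltas":{"type":"array","items":{"type":"array"}},"grip":{"type":"number"}},"required":["deltas"]}

```bash
mkdir -p pics; ls; python3 - <<'E'
from workcell import ctrl,get_image,finder
import cv2,numpy as np
o=ctrl.get_obs();print(o['ee_pos'],o['orientation'],ctrl.grip_point_offset,o['t'])
ims=[]
for n in ['scene','side']:
    im=get_image(n);ims.append(im['frame']);print(n,im['K'].tolist(),im['pose'].round(3).tolist())
    for q in ['jig','blank','stick','spool_a','jar']:
        for r in finder.silhouettes(q,im)[:4]:
            m=r['mask'];v,u=np.nonzero(m&(im['depth']>0));d=im['depth'][v,u]
            P=np.linalg.inv(im['K'])@np.stack([u,v,np.ones_like(u)])*d
            W=im['pose'][:3,:3]@P+im['pose'][:3,3:]
            print(q,round(r['score'],2),np.array(r['rect']).round(3),'med',np.median(W,1).round(0),'lo',np.percentile(W,2,axis=1).round(0),'hi',np.percentile(W,98,axis=1).round(0))
    cv2.imwrite(f'pics/{n}0.png',im['frame'])
E
```

```text
pics
[ 159.25349571 -603.78845769  221.91950096] [-3.11401330e+00 -4.03697104e-01  2.62796004e-04] 18.700000000000003 0.0
scene [[432.5958954748244, 0.0, 275.08590963733565], [0.0, 432.5958954748244, 208.8837925635512], [0.0, 0.0, 1.0]] [[-0.3, 0.605, -0.738, 1157.872], [0.954, 0.177, -0.243, 156.823], [-0.017, -0.777, -0.63, 606.296], [0.0, 0.0, 0.0, 1.0]]
jig 0.77 [0.594 0.556 0.31  0.177] med [499.  49.  13.] lo [ 434. -109.    2.] hi [549. 220.  36.]
blank 0.74 [0.501 0.632 0.022 0.061] med [630. -12.  18.] lo [598. -28.   0.] hi [649.   3.  20.]
blank 0.73 [0.501 0.499 0.048 0.026] med [475. -60.  27.] lo [461. -84.  13.] hi [479. -30.  30.]
blank 0.54 [0.645 0.447 0.044 0.029] med [340.  90.  16.] lo [317.  67.   3.] hi [357. 116.  20.]
blank 0.45 [0.513 0.434 0.03  0.045] med [366. -73.  17.] lo [339. -96.   3.] hi [382. -55.  20.]
stick 0.94 [0.324 0.58  0.191 0.08 ] med [ 629. -260.   12.] lo [ 608. -323.   -1.] hi [ 639. -115.   46.]
stick 0.74 [0.594 0.558 0.31  0.173] med [500.  51.  13.] lo [ 436. -109.    1.] hi [549. 220.  36.]
spool_a 0.68 [0.214 0.478 0.03  0.053] me
[... 802 characters left out ...]
nk 0.74 [0.545 0.528 0.025 0.042] med [467. -55.  28.] lo [459. -78.  16.] hi [478. -25.  31.]
blank 0.74 [0.582 0.688 0.028 0.065] med [331. 100.  18.] lo [313.  70.   2.] hi [355. 120.  20.]
blank 0.5 [0.427 0.514 0.052 0.025] med [619.  -9.  14.] lo [593. -26.   1.] hi [644.   5.  20.]
stick 0.88 [0.504 0.433 0.069 0.118] med [ 623. -254.   12.] lo [ 614. -321.    0.] hi [ 639. -111.   46.]
spool_a 0.56 [0.327 0.535 0.029 0.05 ] med [689.  87.  25.] lo [679.  67.   3.] hi [711.  99.  38.]
spool_a 0.5 [0.611 0.393 0.025 0.05 ] med [ 540. -393.   23.] lo [ 526. -419.    0.] hi [ 558. -384.   37.]
jar 0.62 [0.245 0.631 0.064 0.099] med [634. 251.  42.] lo [622. 222.   5.] hi [668. 267.  67.]
```

```bash
cat > h.py <<'E'
from workcell import ctrl,get_image,finder
import cv2,numpy as np
def cloud(im):
    v,u=np.nonzero(im['depth']>0);d=im['depth'][v,u]
    P=np.linalg.inv(im['K'])@np.stack([u,v,np.ones_like(u)])*d
    return (im['pose'][:3,:3]@P+im['pose'][:3,3:]).T, im['frame'][v,u]
def topdown(x0,x1,y0,y1,s,names=('scene','side')):
    H,W=int((x1-x0)*s),int((y1-y0)*s)
    out=[]
    for n in names:
        im=get_image(n);W_,c=cloud(im);out.append((im,W_,c))
    return out
E
python3 - <<'E'
from h import *
a=cv2.imread('pics/scene0.png')[120:320,80:480];cv2.imwrite('pics/s1.png',cv2.resize(a,(800,400),interpolation=cv2.INTER_CUBIC))
# fits
from scipy.optimize import least_squares
for n in ['scene','side']:
    im=get_image(n);P,c=cloud(im)
    # jig: base top points z 8..12
    for r in finder.silhouettes('jig',im)[:1]:
        m=cv2.erode(r['mask'].astype(np.uint8),np.ones((3,3)))>0
        Q=P[m[im['depth']>0]]
        print(n,'jig rect all',cv2.minAreaRect(Q[:,:2].astype(np.float32)))
        B=Q[(Q[:,2]>7)&(Q[:,2]<13)];print(' base',cv2.minAreaRect(B[:,:2].astype(np.float32)),len(B))
        Wl=Q[(Q[:,2]>31)&(Q[:,2]<37)];print(' walltop',cv2.minAreaRect(Wl[:,:2].astype(np.float32)),len(Wl))
    for r in finder.silhouettes('stick',im)[:1]:
        m=cv2.erode(r['mask'].astype(np.uint8),np.ones((2,2)))>0
        Q=P[m[im['depth']>0]]
        g=Q[Q[:,2]>40];b=Q[(Q[:,2]>9)&(Q[:,2]<15)]
        for nm,k in(('grip',g),('bar',b)):print(' ',nm,cv2.minAreaRect(k[:,:2].astype(np.float32)),k.mean(0),len(k))
    for r in finder.silhouettes('blank',im)[:4]:
        Q=P[r['mask'][im['depth']>0]];Q=Q[Q[:,2]>9]
        C=c[r['mask'][im['depth']>0]]
        print(' bl',cv2.minAreaRect(Q[:,:2].astype(np.float32)),C.mean(0).round())
E
```

```text
scene jig rect all ((490.6990966796875, 55.332244873046875), (342.4444274902344, 79.51264953613281), 81.17363739013672)
 base ((490.6990966796875, 55.332244873046875), (342.4444274902344, 79.51264953613281), 81.17363739013672) 1296
 walltop ((489.55303955078125, 93.09378051757812), (258.8719177246094, 52.39780807495117), 83.62904357910156) 598
  grip ((632.7318115234375, -298.1098937988281), (12.341364860534668, 47.04743957519531), 3.522343397140503) [ 633.96190019 -296.93361364   43.97079852] 121
  bar ((624.7063598632812, -216.04486083984375), (13.097362518310547, 210.14276123046875), 4.931464672088623) [ 626.44492406 -210.10291299   11.79000341] 304
 bl ((621.4393310546875, -13.712491989135742), (57.02681350708008, 18.197158813476562), 23.308818817138672) [ 87. 101.  40.]
 bl ((333.84564208984375, 92.40660858154297), (20.82691764831543, 58.78252410888672), 37.1004638671875) [85. 98. 38.]
 bl ((464.17218017578125, -58.54347229003906), (58.66044998168945, 46.03004837036133), 66.62555694580078) [ 63.  99. 135.]
 bl ((354.9745178222656, -77.68592834472656), (63.07599639892578, 18.9218
[... 485 characters left out ...]
588) [ 625.63421467 -288.62773581   43.41579069] 25
  bar ((619.6969604492188, -212.22740173339844), (9.819037437438965, 208.55810546875), 5.697884559631348) [ 621.01135463 -212.95209181   11.53552999] 72
 bl ((355.1477355957031, -75.14569091796875), (58.690208435058594, 20.045711517333984), 38.066307067871094) [ 92. 106.  15.]
 bl ((617.5379028320312, -11.854812622070312), (56.75115966796875, 18.07587432861328), 24.267606735229492) [ 94. 106.   4.]
 bl ((332.8276062011719, 95.02684783935547), (18.116893768310547, 63.00025177001953), 37.65727233886719) [101. 116.  12.]
 bl ((474.67681884765625, -62.11500549316406), (39.740299224853516, 97.80656433105469), 13.042318344116211) [ 60. 113. 158.]
```

View pics/s1.png

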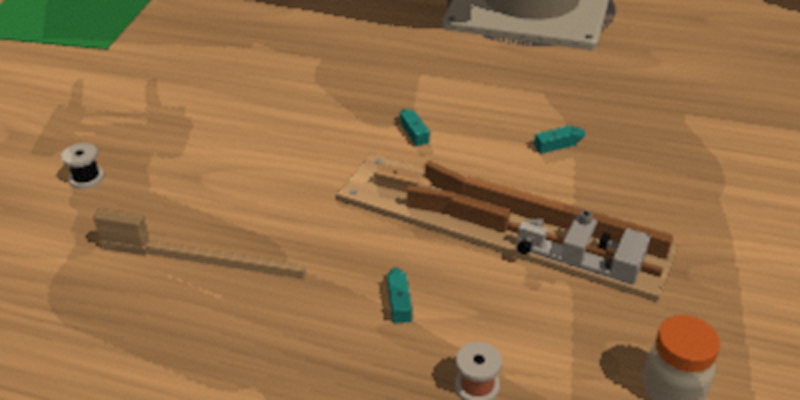

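The picture shows the stick at crop (100-300, 210-275) with its grip to the left. The jig runs from (340,195) to (670,270), with its mouth to the left and the wooden blank at (395,180). The fence is the upper, low-x wall. The teal blanks are decoys. I'm moving above the grip now.

>>> servo_tool:
  deltas:
    - [[178,-58.5,24],[0,0,0]]
    - [[178,-58.5,24],[0,0,0]]
    - [[178,-58.5,24],[0,0,0]]
    - [[178,-58.5,24],[0,0,0]]
    - [[178,-58.5,24],[0,0,0]]
  grip: -0.3

```text
t: 1.42
ee_pos: [319.2, -499.9, 198.2]
orientation: [-3.114, -0.406, -0.001]
ft_force: [0.6, -0.6, 0.2]
width: 58.9
grasp_force: 0.0
```

>>> servo_tool:
  deltas:
    - [[178,-58.5,24],[0,0,0]]
    - [[178,-58.5,24],[0,0,0]]
    - [[178,-58.5,24],[0,0,0]]
    - [[178,-58.5,24],[0,0,0]]
    - [[178,-58.5,24],[0,0,0]]

```text
t: 1.83
ee_pos: [476.8, -397.8, 174.2]
orientation: [-3.115, -0.407, -0.001]
ft_force: [-1.1, -0.3, 0.2]
width: 57.0
grasp_force: 0.0
```

>>> servo_tool:
  deltas:
    - [[178,-58.5,24],[0,0,0]]
    - [[178,-58.5,24],[0,0,0]]
    - [[178,-58.5,24],[0,0,0]]
    - [[178,-58.5,24],[0,0,0]]
    - [[178,-58.5,24],[0,0,0]]

```text
t: 2.25
ee_pos: [634.2, -295.6, 150.1]
orientation: [-3.115, -0.407, -0.002]
ft_force: [-1.0, -0.6, -0.3]
width: 56.9
grasp_force: 0.0
```

>>> servo_tool:
  deltas:
    - [[0,0,0],[0,0,-0.6]]
    - [[0,0,0],[0,0,-0.6]]
    - [[0,0,0],[0,0,-0.6]]
    - [[0,0,0],[0,0,-0.6]]
    - [[0,0,0],[0,0,-0.6]]

```text
t: 2.67
ee_pos: [631.1, -298.3, 150.5]
orientation: [-2.853, -1.316, 0.0]
ft_force: [0.3, -0.8, 0.4]
width: 57.5
grasp_force: 0.0
```

>>> servo_tool:
  deltas:
    - [[0,0,0],[0,0,-0.6]]
    - [[0,0,0],[0,0,-0.6]]
    - [[0,0,0],[0,0,-0.6]]
    - [[0,0,0],[0,0,-0.6]]
    - [[0,0,0],[0,0,-0.6]]

```text
t: 3.08
ee_pos: [631.0, -298.5, 150.6]
orientation: [-2.337, -2.1, 0.0]
ft_force: [-0.3, 0.9, -0.2]
width: 57.0
grasp_force: 0.0
```

>>> servo_tool:
  deltas:
    - [[0,0,0],[0,0,-0.2]]
    - [[0,0,0],[0,0,-0.2]]
    - [[0,0,0],[0,0,-0.2]]

```text
t: 3.33
ee_pos: [631.0, -298.5, 150.6]
orientation: [-2.12, -2.319, 0.0]
ft_force: [-0.1, -0.8, 0.1]
width: 57.2
grasp_force: 0.0
```

```bash
cat >> h.py <<'E'
def wcloud(im):
    v,u=np.nonzero(im['depth']>0);d=im['depth'][v,u];K=im['K']
    a=(u-K[0,2])/K[0,0];b=(v-K[1,2])/K[1,1];r=np.hypot(a,b)+1e-9
    k=np.tan(r)/r;ok=r<1.3
    P=np.stack([a*k*d,b*k*d,d])[:,ok]
    return (im['pose'][:3,:3]@P+im['pose'][:3,3:]).T, im['frame'][v,u][ok],(v[ok],u[ok])
def lsrect(P,L,Wd):  # fit axis line by PCA
    m=P.mean(0);w,V=np.linalg.eigh(np.cov((P-m).T));return m,np.degrees(np.arctan2(V[1,1],V[0,1]))%180
E
python3 - <<'E'
from h import *
o=ctrl.get_obs();print(o['qpos'].round(2))
im=get_image('wrist');print(im['pose'].round(3).tolist(),im['K'][0])
P,c,(v,u)=wcloud(im)
rs=finder.silhouettes('stick',im)
for r in rs[:2]:
    Q=P[r['mask'][v,u]];print(r['score'],len(Q),Q.min(0),Q.max(0))
    for nm,lo,hi in(('grip',41,49),('bar',9,15)):
        k=Q[(Q[:,2]>lo)&(Q[:,2]<hi)]
        if len(k)>20: print(nm,len(k),cv2.minAreaRect(k[:,:2].astype(np.float32)),k.mean(0),lsrect(k[:,:2],0,0))
cv2.imwrite('pics/w1.png',im['frame'])
E
```

```text
[-0.46  0.61  1.5   0.    1.03 -0.55]
[[0.996, 0.084, 0.025, 623.993], [0.088, -0.954, -0.286, -219.159], [-0.0, 0.287, -0.958, 313.447], [0.0, 0.0, 0.0, 1.0]] [325.1922621    0.         280.26726698]
0.59 2547 [ 613.46074104 -342.16350822   -1.38990088] [ 642.11009694 -113.73076373   47.86124984]
grip 880 ((630.7145385742188, -298.7076110839844), (13.986271858215332, 49.31275177001953), 4.642609596252441) [ 630.70931433 -297.97792918   45.33845459] (array([ 630.70931433, -297.97792918]), np.float64(93.51116039004958))
bar 1485 ((623.796142578125, -194.5268096923828), (12.204096794128418, 161.88389587402344), 3.722175359725952) [ 623.18300518 -195.95638413   12.75405432] (array([ 623.18300518, -195.95638413]), np.float64(94.23571664408479))
```

View pics/w1.png

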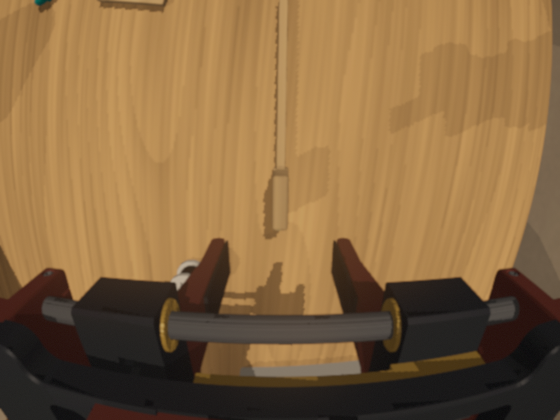

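The wrist view agrees: the grip is at (280,200) px, between and ahead of the fingers, which puts it under the TCP. Going down to take it.

>>> servo_tool:
  deltas:
    - [[0,0,40],[0,0,0.016]]
    - [[0,0,80],[0,0,0.016]]
    - [[0,0,115],[0,0,0.016]]
    - [[0,0,135],[0,0,0.016]]
    - [[0,0,145],[0,0,0.016]]

```text
t: 3.85
ee_pos: [628.8, -297.4, 1.8]
orientation: [-2.14, -2.293, 0.002]
ft_force: [-0.7, 0.7, 0.1]
width: 57.0
grasp_force: 0.0
```

>>> servo_tool:
  deltas:
    - [[0,0,0],[0,0,0]]
    - [[0,0,0],[0,0,0]]
    - [[0,0,0],[0,0,0]]
    - [[0,0,0],[0,0,0]]
    - [[0,0,0],[0,0,0]]
  grip: 1

```text
t: 4.27
ee_pos: [632.1, -299.0, 7.6]
orientation: [2.14, 2.297, 0.001]
ft_force: [0.1, -0.2, -0.5]
width: 27.4
grasp_force: 0.0
```

>>> servo_tool:
  deltas:
    - [[0,0,0],[0,0,0]]
    - [[0,0,0],[0,0,0]]
    - [[0,0,0],[0,0,0]]

```text
t: 4.52
ee_pos: [631.3, -298.7, 6.6]
orientation: [2.141, 2.298, 0.0]
ft_force: [-0.9, 0.5, 5.3]
width: 13.9
grasp_force: 30.0
```

>>> servo_tool:
  deltas:
    - [[0,0,-20],[0,0,0]]
    - [[0,0,-50],[0,0,0]]
    - [[0,0,-80],[0,0,0]]

```text
t: 4.77
ee_pos: [629.9, -298.0, 85.3]
orientation: [-2.139, -2.297, 0.001]
ft_force: [-0.9, -0.2, -1.8]
width: 14.1
grasp_force: 30.0
```

>>> servo_tool:
  deltas:
    - [[8,-30,0],[0,0,0.045]]
    - [[16,-70,0],[0,0,0.09]]
    - [[25,-110,0],[0,0,0.135]]
    - [[33,-150,0],[0,0,0.18]]
    - [[41.5,-190.4,0],[0,0,0.227]]

```text
t: 5.18
ee_pos: [436.3, -270.0, 85.8]
orientation: [2.389, 2.039, 0.0]
ft_force: [0.5, -0.8, -0.5]
width: 13.9
grasp_force: 30.0
```

>>> servo_tool:
  deltas:
    - [[0,0,0],[0,0,0]]
    - [[0,0,0],[0,0,0]]

```text
t: 5.35
ee_pos: [436.0, -270.0, 85.7]
orientation: [-2.388, -2.039, 0.001]
ft_force: [0.0, -1.0, -0.4]
width: 13.9
grasp_force: 30.0
```

```bash
python3 - <<'E'
from h import *
o=ctrl.get_obs();print(o['ee_pos'],o['orientation'],o['qpos'].round(2))
im=get_image('wrist');P,c,(v,u)=wcloud(im)
for q in ['stick','blank','jig','bed']:
  for r in finder.silhouettes(q,im)[:3]:
    Q=P[r['mask'][v,u]]
    if len(Q)<10: continue
    print(q,round(r['score'],2),np.array(r['rect']).round(2),Q.min(0).round(),Q.max(0).round(),lsrect(Q[:,:2],0,0))
np.savez('w2.npz',P=P,c=c)
# top-down ortho in jig frame (approx), highest point wins
a=np.radians(81.2);d=np.array([np.cos(a),np.sin(a)]);n=np.array([-d[1],d[0]]);O=np.array([482,11.])
X=(P[:,:2]-O)@d;Y=(P[:,:2]-O)@n
s=3;img=np.zeros((100*s,260*s,3),np.uint8)
idx=np.argsort(P[:,2]);i=((50-Y[idx])*s).astype(int);j=((X[idx]+135)*s).astype(int)
ok=(i>=1)&(i<100*s-1)&(j>=1)&(j<260*s-1)&(P[idx,2]<60);
for di in(0,1):
  for dj in (0,1): img[i[ok]+di,j[ok]+dj]=c[idx][ok]
f=im['frame'];cv2.imwrite('pics/w2.png',np.vstack([cv2.resize(f[0:230,150:410],(624,552))[:300, :], cv2.resize(img,(624,240))]))
E
```

```text
[ 435.96136518 -270.01512612   85.72951903] [-2.38789365e+00 -2.03898828e+00  7.32000398e-04] [-0.58  0.47  1.96  0.    0.71 -0.42]
stick 0.96 [0.5  0.38 0.06 0.75] [ 419. -298.   -1.] [ 464. -108.  178.] (array([ 443.51844326, -221.15112928]), np.float64(81.05612886286535))
blank 0.83 [0.23 0.04 0.08 0.07] [325. -98.  -1.] [363. -69.  21.] (array([346.18529495, -88.66098649]), np.float64(13.75457768628334))
jig 0.93 [0.5  0.01 0.2  0.02] [ 422. -139.   -1.] [ 501. -101.   93.] (array([ 461.28962332, -111.56572247]), np.float64(170.96104962378496))
bed 0.61 [0.51 0.02 0.2  0.02] [ 422. -119.    2.] [ 501. -101.   13.] (array([ 461.47540436, -111.41292669]), np.float64(170.85980982961436))
```

View pics/w2.png

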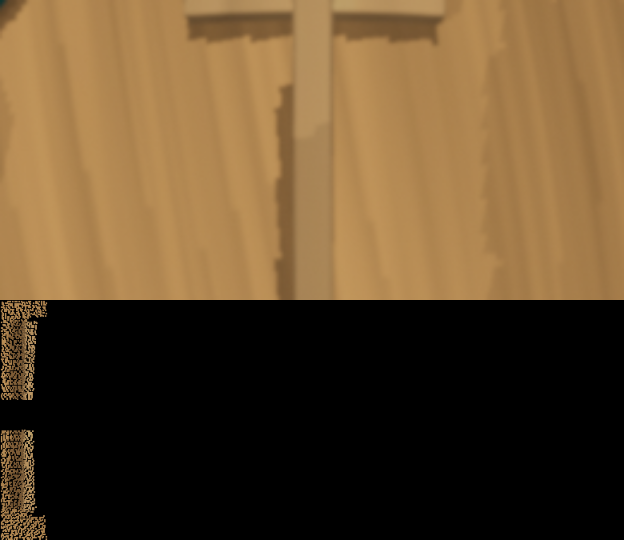

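>>> servo_tool:
  deltas:
    - [[0,20,-34],[0,0,0]]
    - [[40,40,-64],[0,0,0]]
    - [[80,60,-64],[0,0,0]]
    - [[120,80,-64],[0,0,0]]
    - [[160,80,-64],[0,0,0]]

```text
t: 6.02
ee_pos: [542.6, -137.4, 151.0]
orientation: [2.385, 2.038, 0.005]
ft_force: [-0.4, 0.1, 0.1]
width: 14.1
grasp_force: 30.0
```

>>> servo_tool:
  deltas:
    - [[40,0,0],[0,0,0]]
    - [[60,0,0],[0,0,0]]
    - [[60,0,0],[0,0,0]]
    - [[60,0,0],[0,0,0]]

```text
t: 6.35
ee_pos: [548.2, -77.6, 149.4]
orientation: [2.384, 2.046, -0.0]
ft_force: [0.7, 0.4, -0.8]
width: 13.6
grasp_force: 30.0
```

```bash
python3 - <<'E'
from h import *
o=ctrl.get_obs();print(o['ee_pos'])
im=get_image('wrist');P,c,(v,u)=wcloud(im)
for q in ['stick','blank','jig']:
  for r in finder.silhouettes(q,im)[:4]:
    m=r['mask'];Q=P[m[v,u]]
    if len(Q)<10: continue
    print(q,round(r['score'],2),np.array(r['rect']).round(2),Q.min(0).round(),Q.max(0).round(),lsrect(Q[:,:2],0,0),len(Q))
    if q=='jig':
        for lo,hi in((7,13),(31,37)):
            k=Q[(Q[:,2]>lo)&(Q[:,2]<hi)];print(lo,cv2.minAreaRect(k[:,:2].astype(np.float32)),len(k))
np.savez('w3.npz',P=P,c=c,u=u,v=v)
a=np.radians(81.2);d=np.array([np.cos(a),np.sin(a)]);n=np.array([-d[1],d[0]]);O=np.array([482,11.])
X=(P[:,:2]-O)@d;Y=(P[:,:2]-O)@n
s=2.2;H,W=int(100*s),int(350*s);img=np.zeros((H,W,3),np.uint8)
idx=np.argsort(P[:,2]);i=((50-Y[idx])*s).astype(int);j=((X[idx]+130)*s).astype(int)
ok=(i>=1)&(i<H-1)&(j>=1)&(j<W-1)&(P[idx,2]<60)
for di in(0,1):
  for dj in (0,1): img[i[ok]+di,j[ok]+dj]=c[idx][ok]
f=cv2.resize(im['frame'][:210],(770,289))
cv2.imwrite('pics/w3.png',np.vstack([f,img]))
E
```

```text
[548.2435661  -77.60066191 149.42369475]
stick 0.72 [0.5  0.38 0.05 0.75] [ 529. -109.   -1.] [576.  56. 192.] (array([555.61878229, -28.48042508]), np.float64(81.12914042082475)) 6665
blank 0.96 [0.11 0.18 0.08 0.1 ] [302.  67.  -0.] [359. 126.  21.] (array([339.41399758,  90.75520254]), np.float64(126.79836679281392)) 914
blank 0.86 [0.35 0.44 0.06 0.16] [451. -89.   9.] [480. -22.  31.] (array([470.52579374, -54.212741  ]), np.float64(85.34852255200235)) 1415
blank 0.83 [0.19 0.51 0.06 0.11] [334. -94.  -0.] [384. -50.  21.] (array([362.83552203, -70.19928985]), np.float64(39.03640310441506)) 796
blank 0.81 [0.62 0.27 0.11 0.11] [590. -30.  -0.] [649.   6.  21.] (array([619.11477698, -12.16226039]), np.float64(23.632238058090962)) 1271
jig 0.69 [0.35 0.28 0.15 0.56] [ 418. -121.   -1.] [538. 132.  37.] (array([482.89690623,   6.96165193]), np.float64(82.51050947531296)) 17074
7 ((480.2049865722656, 7.035850524902344), (242.4703369140625, 80.84488677978516), 80.89323425292969) 11479
31 ((488.3667297363281, 38.34600830078125), (156.0177764892578, 56.03301239013672), 78.5726318359375) 3637
jig 0.37 [0.5  0.38 0.06 0.75] [540. -89. 146.] [572.  56. 191.] (array([555.6442243 , -28.47048581]), np.float64(81.23241404779456)) 6563
7 ((0.0, 0.0), (0.0, 0.0), 0.0) 0
31 ((0.0, 0.0), (0.0, 0.0), 0.0) 0
```

View pics/w3.png

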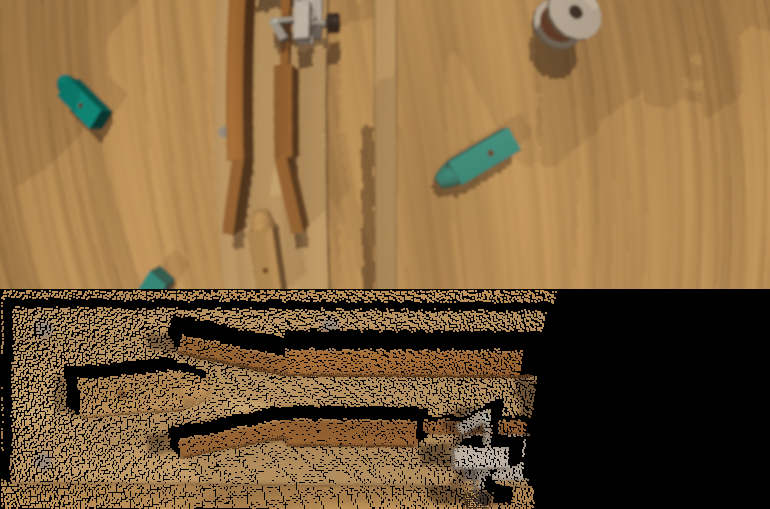

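The picture shows the blank at about (262,240) px in the upper view. Its nose points into the wings and its tail is about 94 mm before the mouth. The silver pawl carriage is at (300,20). Fitting the jig axes, blank and pawl numerically from the same cloud.

```bash
python3 - <<'E'
from h import *
from scipy.optimize import minimize
z=np.load('w3.npz');P,c=z['P'],z['c']
def T(P,O,a):
    d=np.array([np.cos(a),np.sin(a)]);n=np.array([-d[1],d[0]]);return np.c_[(P[:,:2]-O)@d,(P[:,:2]-O)@n,P[:,2]]
O=np.array([482,11.]);a=np.radians(81.2)
for it in range(3):
    J=T(P,O,a)
    # straight wall tops per x-bin: edges in y ; base edges
    top=J[(J[:,2]>32)&(J[:,2]<37)&(J[:,0]>5)&(J[:,0]<57)]
    def edges(S,lo,hi,f):
        xs,ys=[],[]
        for b in np.arange(lo,hi,4):
            k=S[(S[:,0]>=b)&(S[:,0]<b+4)]
            if len(k)>8: xs.append(b+2);ys.append(f(k[:,1]))
        return np.polyfit(xs,ys,1)
    L=edges(top[top[:,1]>0],5,57,lambda y:np.percentile(y,3));R=edges(top[top[:,1]<0],5,57,lambda y:np.percentile(y,97))
    base=J[(J[:,2]>7)&(J[:,2]<13)]
    BL=edges(base,-115,80,lambda y:np.percentile(y,99.5) );BR=edges(base,-115,80,lambda y:np.percentile(y,.5))
    print('fence',L,'right',R,'base',BL,BR)
    e=base[(abs(base[:,1])<38)&(base[:,0]<-100)]
    x0=np.percentile(e[:,0],.5)
    fl=J[(J[:,0]>-48)&(J[:,2]>31)&(J[:,2]<37)];
    print('end',x0,'wing start',np.percentile(fl[:,0],.5), 'rightwall end',)
    sl=np.mean([BL[0],BR[0]]);yc=np.mean([BL[1],BR[1]])
    da=np.arctan(sl);dn=np.array([-np.sin(a),np.cos(a)]);dd=np.array([np.cos(a),np.sin(a)])
    O=O+dn*yc+dd*(x0+125);a=a+da
    print('O',O,'a',np.degrees(a))
J=T(P,O,a);np.savez('jig.npz',O=O,a=a)
b=J[(J[:,0]>-105)&(J[:,0]<-25)&(abs(J[:,1])<16)&(J[:,2]>25)&(J[:,2]<31)]
print('blank top',cv2.minAreaRect(b[:,:2].astype(np.float32)),b.mean(0),b.min(0),b.max(0))
k=J[(J[:,0]>60)&(J[:,0]<120)&(J[:,1]>-12)&(J[:,1]<8)&(J[:,2]>19)&(J[:,2]<31)]
for x in np.arange(60,120,3):
    q=k[(k[:,0]>=x)&(k[:,0]<x+3)]
    if len(q): print(x,len(q),q[:,1].max().round(1),q[:,2].max().round(1))
t=J[(J[:,2]>150)&(J[:,2]<170)];print('stick bar',t[:,0].max())
o=ctrl.get_obs();print('tcp jig',T(o['ee_pos'][None],O,a))
E
```

```text
fence [-8.38217304e-03  1.12550524e+01] right [-0.01122669 -9.16617587] base [ 0.33940644 84.15262575] [ -0.12260029 -61.26541931]
end -125.08489031821587 wing start -47.041061465635565 rightwall end
O [470.67811949  12.66681819] a 87.38687962460797
fence [-0.00328599  0.53232371] right [-0.00629076 -0.45327663] base [3.32739233e-02 6.46541730e+01] [ -0.6279497  -96.96705851]
end -128.71295516307387 wing start -46.47477350400704 rightwall end
O [486.64848198   8.2211235 ] a 70.82767147161069
fence [-0.52452337 25.29719468] right [ 0.04813064 -2.36612199] base [ 0.39152476 81.36330027] [ -0.15024645 -64.4420665 ]
end -127.12995218191426 wing start -45.80373609978187 rightwall end
O [477.95763376   8.98786447] a 77.7065434220797
blank top ((-57.62767028808594, -1.69940185546875), (70.250732421875, 25.76823616027832), 18.085290908813477) [-62.24046542  -4.31827252  28.42728391] [-92.40896765 -15.98629584  25.0264163 ] [-25.10838815  15.26132056  30.9644775 ]
63 1 -10.3 20.4
66 5 -9.1 19.4
69 5 -9.7 20.1
72 5 -8.6 20.1
75 5 -9.3 19.8
78 11 -9.1 27.8
81 12 -8.2 30.6
84 18 -6.9 30.3
87 21 -4.9 30.2
90 32 -3.1 29.9
93 43 -2.5 30.5
96 2 -9.8 28.6
99 3 -8.5 19.9
102 6 -8.0 20.6
105 10 -6.9 20.0
108 11 -6.7 20.5
111 2 -7.5 19.8
stick bar 64.84189412692638
tcp jig [[-72.13110728 -86.85744235 149.47924433]]
```

```bash
cat >> h.py <<'E'
def T(P,O,a):
    d=np.array([np.cos(a),np.sin(a)]);n=np.array([-d[1],d[0]]);return np.c_[(P[:,:2]-O)@d,(P[:,:2]-O)@n,P[:,2]]
E
python3 - <<'E'
from h import *
z=np.load('w3.npz');P,c=z['P'],z['c']
O=np.array([482,11.]);a=np.radians(81.2)
def edges(S,lo,hi,f):
    xs,ys=[],[]
    for b in np.arange(lo,hi,4):
        k=S[(S[:,0]>=b)&(S[:,0]<b+4)]
        if len(k)>5: xs.append(b+2);ys.append(f(k[:,1]))
    return np.polyfit(xs,ys,1)
for it in range(3):
    J=T(P,O,a)
    top=J[(J[:,2]>32)&(J[:,2]<37)&(abs(J[:,1])<22)]
    L=edges(top[top[:,1]>0],5,97,lambda y:np.percentile(y,3));R=edges(top[top[:,1]<0],5,57,lambda y:np.percentile(y,97))
    b=J[(J[:,2]>8)&(J[:,2]<13)&(abs(J[:,1])<48)]
    BL=edges(b,-115,70,lambda y:np.percentile(y,99.5));BR=edges(b,-115,70,lambda y:np.percentile(y,.5))
    x0=np.percentile(b[b[:,0]<-100][:,0],.5)
    w=top[(top[:,0]<-20)]
    print('fence',L.round(4),'right',R.round(4),'base',BL.round(4),BR.round(4),'end',x0,'wing',top[:,0].min())
    sl=np.mean([L[0],R[0],BL[0],BR[0]]);yc=np.mean([L[1],R[1],BL[1],BR[1]])
    O=O+yc*np.array([-np.sin(a),np.cos(a)])+(x0+125)*np.array([np.cos(a),np.sin(a)]);a+=np.arctan(sl)
    print('O',O,np.degrees(a))
np.savez('jig.npz',O=O,a=a);J=T(P,O,a)
b=J[(J[:,0]>-105)&(J[:,0]<-25)&(abs(J[:,1])<14)&(J[:,2]>26)&(J[:,2]<30)]
print('blank top',cv2.minAreaRect(b[:,:2].astype(np.float32)),b.min(0),b.max(0))
tl=b[b[:,0]<b[:,0].min()+6];print('tail y',tl[:,1].min(),tl[:,1].max())
k=J[(J[:,0]>60)&(J[:,0]<120)&(J[:,1]>-12)&(J[:,1]<8)&(J[:,2]>22)&(J[:,2]<31)]
for x in np.arange(76,120,2):
    q=k[(k[:,0]>=x)&(k[:,0]<x+2)]
    if len(q): print(x,len(q),q[:,1].max().round(1),q[:,2].max().round(1))
t=J[(J[:,2]>140)&(J[:,2]<175)&(J[:,0]>-40)];print('stick bar',t[:,0].max(),np.polyfit(t[:,0],t[:,1],1))
for n in(-40,0,40,64): print(np.percentile(t[(abs(t[:,0]-n)<5)][:,2],[5,50,95]))
o=ctrl.get_obs();print('tcp jig',T(o['ee_pos'][None],O,a),np.degrees(2*np.arctan2(o['orientation'][1],o['orientation'][0])))
E
```

```text
fence [-7.70000e-03  1.12024e+01] right [-0.0112 -9.1662] base [-6.80000e-03  4.04898e+01] [-7.70000e-03 -3.85861e+01] end -125.08480768792981 wing -49.039310450193376
O [481.0136417   11.06687843] 80.7209150816231
fence [5.0000e-04 1.0235e+01] right [-2.40000e-03 -1.01741e+01] base [1.50000e-03 3.95059e+01] [ 6.00000e-04 -3.95778e+01] end -124.82791164322369 wing -49.11889912278004
O [481.04409732  11.2362726 ] 80.72327297149982
fence [7.0000e-04 1.0227e+01] right [-3.00000e-03 -1.01431e+01] base [1.10000e-03 3.94819e+01] [ 6.0000e-04 -3.9568e+01] end -125.00044415546051 wing -49.290186664672994
O [481.0445541   11.23574794] 80.71382528689347
blank top ((-65.7726821899414, 1.2929039001464844), (57.5704231262207, 18.904338836669922), 5.400022983551025) [-94.972238    -9.9439112   26.00829415] [-36.98558819  11.87603365  29.97567357]
tail y -9.94391120465073 8.02702738694188
76 1 -11.6 28.0
78 3 -11.1 29.8
80 6 -9.9 30.3
82 8 -8.8 29.7
84 12 -6.8 30.2
86 12 -6.1 29.7
88 16 -5.3 29.9
90 20 -4.8 30.5
92 6 -5.0 29.9
stick bar 57.82273554210828 [ 1.05253835e-02 -7.98017290e+01]
[154.48858655 155.58582245 156.65435549]
[154.45174949 155.56067627 156.58530121]
[154.46847134 155.73004554 156.9934073 ]Traceback (most recent call last):
  File "<stdin>", line 31, in <module>
    return _quantile_unchecked(
        a, q, axis, out, overwrite_input, method, keepdims, weights)
    return _ureduce(a,
                    func=_quantile_ureduce_func,
    ...<5 lines>...
                    overwrite_input=overwrite_input,
                    method=method)
    r = func(a, **kwargs)
    result = _quantile(arr,
                       quantiles=q,
    ...<2 lines>...
                       out=out,
                       weights=wgt)
    slices_having_nans = np.isnan(arr[-1, ...])
                                  ~~~^^^^^^^^^
IndexError: index -1 is out of bounds for axis 0 with size 0
```

Results:
- **Jig:** mouth at (481.0, 11.2), yaw 80.7°.
- **Pawl:** face at about x = 93.
- **Blank:** tail at about x = -95.
- **Stick:** underside 5.8 mm below the TCP, and level.

Next I'm moving back to stage the stick behind the blank.

>>> servo_tool:
  deltas:
    - [[-38,0,0],[0,0,0.009]]
    - [[-76,0,0],[0,0,0.009]]
    - [[-114,0,0],[0,0,0.009]]
    - [[-152,0,0],[0,0,0.009]]
    - [[-190,0,0],[0,0,0.009]]

```text
t: 6.97
ee_pos: [516.8, -269.5, 149.7]
orientation: [2.398, 2.029, 0.0]
ft_force: [1.0, -0.5, -1.3]
width: 13.8
grasp_force: 30.0
```

>>> servo_tool:
  deltas:
    - [[-31,-20,30],[0,0,0]]
    - [[-31,-50,60],[0,0,0]]
    - [[-31,-84,90],[0,0,0]]
    - [[-31,-84,90],[0,0,0]]
    - [[-31,-84,90],[0,0,0]]

```text
t: 7.38
ee_pos: [425.6, -282.7, 57.4]
orientation: [-2.396, -2.022, 0.003]
ft_force: [0.1, 0.2, -1.1]
width: 13.8
grasp_force: 30.0
```

```bash
cat > st.py <<'E'
from h import *
z=np.load('jig.npz');o=ctrl.get_obs();r=o['orientation']
y=2*np.arctan2(r[1],r[0]);print('tcp jig',T(o['ee_pos'][None],z['O'],z['a']).round(2),'yaw err',round((y-z['a']+np.pi)%(2*np.pi)-np.pi,4),'f_jig',T(np.r_[o['ft_force']][None],np.zeros(2),z['a']).round(1),'w',o['width'],'t',o['t'],o['qpos'].round(2))
E
python3 st.py
```

```text
tcp jig [[-299.07    7.25   57.43]] yaw err -0.0065 f_jig [[ 0.2 -0.1 -1.1]] w 13.821618695869077 t 7.3833 [-0.61  0.52  1.97 -0.    0.66 -0.44]
```

>>> servo_tool:
  deltas:
    - [[0,2,20],[0,0,0]]
    - [[0,3.5,35],[0,0,0]]
    - [[0,3.5,38],[0,0,0]]
    - [[0,3.5,38],[0,0,0]]
    - [[0,3.5,38],[0,0,0]]

```text
t: 7.8
ee_pos: [434.6, -284.6, 22.5]
orientation: [2.396, 2.03, 0.001]
ft_force: [-0.1, 0.4, -0.4]
width: 13.5
grasp_force: 30.0
```

```bash
python3 st.py; python3 - <<'E'
from h import *
z=np.load('jig.npz');O,a=z['O'],z['a']
im=get_image('wrist');P,c,(v,u)=wcloud(im);J=T(P,O,a)
k=J[(J[:,0]>-230)&(abs(J[:,1]-3)<10)&(J[:,2]>20)&(J[:,2]<27)&(J[:,0]<-100)]
print('bar',np.polyfit(k[:,0],k[:,1],1),k[:,1].mean(),np.median(k[:,2]),k[:,0].max())
im=get_image('scene');f=im['frame'][170:290,200:460];cv2.imwrite('pics/s4.png',cv2.resize(f,(780,360),interpolation=cv2.INTER_CUBIC))
E
```

```text
tcp jig [[-299.4    -1.91   22.51]] yaw err -0.0028 f_jig [[ 0.4  0.1 -0.4]] w 13.496729532949793 t 7.8 [-0.6   0.59  1.96  0.    0.58 -0.44]
bar [-0.03790513 -9.53867362] -2.0548795636827073 26.82676581727884 -165.45737356218717
```

View pics/s4.png

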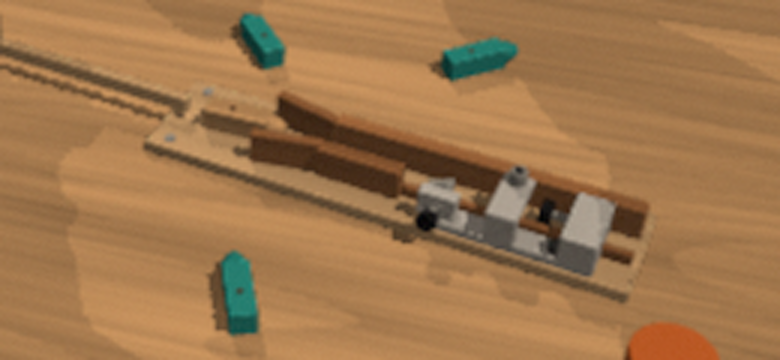

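The stick tip lies just behind the blank's tail at (195,110) px. It needs about 5 mm more to the left and 4 mm down before I push.

>>> servo_tool:
  deltas:
    - [[0,-3,3],[0,0,-0.003]]
    - [[0,-5,4],[0,0,-0.003]]
    - [[0,-5,4],[0,0,-0.003]]
    - [[0,-5,4],[0,0,-0.003]]

```text
t: 8.23
ee_pos: [428.2, -282.9, 17.7]
orientation: [-2.394, -2.034, 0.0]
ft_force: [0.6, -0.5, -0.5]
width: 13.9
grasp_force: 30.0
```

```bash
python3 st.py
```

```text
tcp jig [[-298.81    4.67   17.66]] yaw err -0.0001 f_jig [[-0.4 -0.6 -0.5]] w 13.864887483891328 t 8.2333 [-0.61  0.6   1.97  0.    0.57 -0.44]
```

>>> servo_tool:
  deltas:
    - [[2,1,-0.7],[0,0,0]]
    - [[5,1,-0.7],[0,0,0]]
    - [[8,1,-0.7],[0,0,0]]
    - [[11,1,-0.7],[0,0,0]]
    - [[14,1,-0.7],[0,0,0]]

```text
t: 8.65
ee_pos: [431.7, -268.9, 18.2]
orientation: [-2.394, -2.035, 0.0]
ft_force: [-1.3, -0.8, -0.5]
width: 13.9
grasp_force: 30.0
```

>>> servo_tool:
  deltas:
    - [[3,0,0],[0,0,0]]
    - [[6,0,0],[0,0,0]]
    - [[9,0,0],[0,0,0]]
    - [[12,0,0],[0,0,0]]
    - [[15,0,0],[0,0,0]]

```text
t: 9.07
ee_pos: [434.2, -254.2, 18.3]
orientation: [2.394, 2.034, 0.0]
ft_force: [-0.1, -0.4, -1.2]
width: 13.8
grasp_force: 30.0
```

>>> servo_tool:
  deltas:
    - [[3,0,0],[0,0,0]]
    - [[6,0,0],[0,0,0]]
    - [[9,0,0],[0,0,0]]
    - [[12,0,0],[0,0,0]]
    - [[15,0,0],[0,0,0]]

```text
t: 9.48
ee_pos: [436.6, -239.4, 18.2]
orientation: [-2.394, -2.034, -0.0]
ft_force: [0.4, -0.9, 0.2]
width: 14.0
grasp_force: 30.0
```

```bash
python3 st.py; python3 - <<'E'
from h import *
im=get_image('scene');f=im['frame'][170:290,200:460];cv2.imwrite('pics/s5.png',cv2.resize(f,(780,360),interpolation=cv2.INTER_CUBIC))
E
```

```text
tcp jig [[-254.56    3.42   18.25]] yaw err 0.0 f_jig [[-0.8 -0.5  0.2]] w 13.983133692323957 t 9.4833 [-0.53  0.58  2.01  0.    0.55 -0.36]
```

View pics/s5.png

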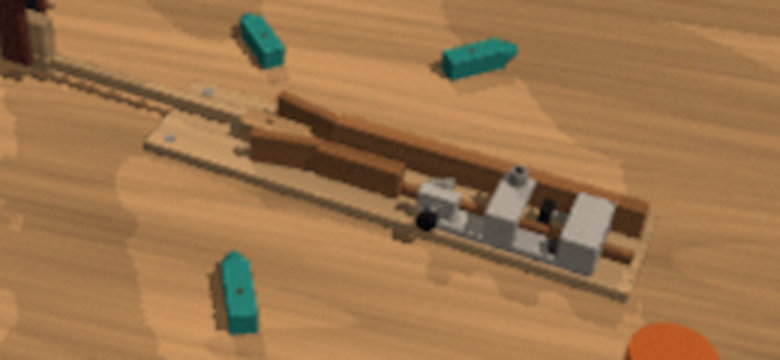

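The blank is being pushed into the wings, with the tip near (245,125) px and about no force. Continuing.

>>> servo_tool:
  deltas:
    - [[3,0,0],[0,0,0]]
    - [[6,0,0],[0,0,0]]
    - [[9,0,0],[0,0,0]]
    - [[12,0,0],[0,0,0]]
    - [[15,0,0],[0,0,0]]

```text
t: 9.95
ee_pos: [439.0, -224.6, 18.3]
orientation: [-2.394, -2.034, 0.0]
ft_force: [-0.3, 0.2, -1.7]
width: 13.6
grasp_force: 30.0
```

>>> servo_tool:
  deltas:
    - [[3,0,0],[0,0,0]]
    - [[6,0,0],[0,0,0]]
    - [[9,0,0],[0,0,0]]
    - [[12,0,0],[0,0,0]]
    - [[15,0,0],[0,0,0]]

```text
t: 10.37
ee_pos: [441.4, -209.8, 18.3]
orientation: [-2.394, -2.034, -0.0]
ft_force: [-0.4, 0.4, -0.6]
width: 14.1
grasp_force: 30.0
```

>>> servo_tool:
  deltas:
    - [[3,0,0],[0,0,0]]
    - [[6,0,0],[0,0,0]]
    - [[9,0,0],[0,0,0]]
    - [[12,0,0],[0,0,0]]
    - [[15,0,0],[0,0,0]]

```text
t: 10.78
ee_pos: [443.8, -195.0, 18.3]
orientation: [-2.394, -2.034, 0.0]
ft_force: [-0.3, 0.5, -0.9]
width: 13.6
grasp_force: 30.0
```

```bash
python3 st.py
```

```text
tcp jig [[-209.56    3.46   18.26]] yaw err 0.0001 f_jig [[ 0.5  0.3 -0.9]] w 13.635101977013687 t 10.7833 [-0.44  0.57  2.04  0.    0.53 -0.28]
```

>>> servo_tool:
  deltas:
    - [[3,0,0],[0,0,0]]
    - [[6,0,0],[0,0,0]]
    - [[9,0,0],[0,0,0]]
    - [[12,0,0],[0,0,0]]
    - [[15,0,0],[0,0,0]]

```text
t: 11.2
ee_pos: [446.3, -180.2, 18.3]
orientation: [2.394, 2.034, 0.0]
ft_force: [-0.1, -0.1, -1.1]
width: 13.7
grasp_force: 30.0
```

>>> servo_tool:
  deltas:
    - [[3,0,0],[0,0,0]]
    - [[6,0,0],[0,0,0]]
    - [[9,0,0],[0,0,0]]
    - [[12,0,0],[0,0,0]]
    - [[15,0,0],[0,0,0]]

```text
t: 11.62
ee_pos: [448.7, -165.4, 18.3]
orientation: [-2.394, -2.034, 0.0]
ft_force: [0.2, -0.3, -0.7]
width: 13.7
grasp_force: 30.0
```

>>> servo_tool:
  deltas:
    - [[1.5,0,0],[0,0,0]]
    - [[3,0,0],[0,0,0]]
    - [[4.5,0,0],[0,0,0]]
    - [[6,0,0],[0,0,0]]
    - [[7.5,0,0],[0,0,0]]

```text
t: 12.03
ee_pos: [449.9, -158.2, 18.3]
orientation: [2.394, 2.034, -0.0]
ft_force: [-0.6, -0.1, -0.5]
width: 14.1
grasp_force: 30.0
```

>>> servo_tool:
  deltas:
    - [[1,0,0],[0,0,0]]
    - [[2,0,0],[0,0,0]]
    - [[3,0,0],[0,0,0]]
    - [[4,0,0],[0,0,0]]
    - [[5,0,0],[0,0,0]]

```text
t: 12.45
ee_pos: [450.7, -153.3, 18.3]
orientation: [2.394, 2.034, 0.0]
ft_force: [0.6, -0.2, -1.1]
width: 13.9
grasp_force: 30.0
```

```bash
python3 st.py
```

```text
tcp jig [[-167.3     3.41   18.26]] yaw err 0.0 f_jig [[-0.1 -0.6 -1.1]] w 13.871096336035675 t 12.45 [-0.35  0.57  2.06  0.    0.52 -0.19]
```

>>> servo_tool:
  deltas:
    - [[1,0,0],[0,0,0]]
    - [[2,0,0],[0,0,0]]
    - [[3,0,0],[0,0,0]]
    - [[4,0,0],[0,0,0]]
    - [[5,0,0],[0,0,0]]

```text
t: 12.87
ee_pos: [451.5, -148.3, 18.3]
orientation: [2.394, 2.034, 0.0]
ft_force: [-0.0, -0.6, -1.2]
width: 13.6
grasp_force: 30.0
```

>>> servo_tool:
  deltas:
    - [[1,0,0],[0,0,0]]
    - [[2,0,0],[0,0,0]]
    - [[3,0,0],[0,0,0]]
    - [[4,0,0],[0,0,0]]
    - [[5,0,0],[0,0,0]]

```text
t: 13.28
ee_pos: [452.3, -143.4, 18.3]
orientation: [2.394, 2.034, 0.0]
ft_force: [-0.5, -0.8, -0.7]
width: 13.9
grasp_force: 30.0
```

>>> servo_tool:
  deltas:
    - [[1,0,0],[0,0,0]]
    - [[2,0,0],[0,0,0]]
    - [[3,0,0],[0,0,0]]
    - [[4,0,0],[0,0,0]]
    - [[5,0,0],[0,0,0]]

```text
t: 13.7
ee_pos: [453.1, -138.7, 18.3]
orientation: [2.394, 2.034, -0.0]
ft_force: [-0.6, -3.2, -0.6]
width: 13.4
grasp_force: 30.0
```

```bash
python3 st.py
```

```text
tcp jig [[-152.43    3.36   18.31]] yaw err 0.0001 f_jig [[-3.2  0.1 -0.6]] w 13.442680340989538 t 13.7 [-0.32  0.57  2.06 -0.    0.52 -0.16]
```

Pawl contact is starting, with a 3 N reading. Continuing gently.

>>> servo_tool:
  deltas:
    - [[1,0,0],[0,0,0]]
    - [[2,0,0],[0,0,0]]
    - [[3,0,0],[0,0,0]]

```text
t: 13.95
ee_pos: [453.6, -135.6, 18.3]
orientation: [2.394, 2.035, -0.0]
ft_force: [-1.4, -3.6, 0.1]
width: 13.9
grasp_force: 30.0
```

>>> servo_tool:
  deltas:
    - [[1,0,0],[0,0,0]]
    - [[2,0,0],[0,0,0]]
    - [[3,0,0],[0,0,0]]

```text
t: 14.2
ee_pos: [454.0, -132.5, 18.2]
orientation: [-2.394, -2.034, -0.0]
ft_force: [-0.3, -2.8, -1.0]
width: 14.3
grasp_force: 30.0
```

```bash
python3 st.py
```

```text
tcp jig [[-146.21    3.46   18.24]] yaw err -0.0002 f_jig [[-2.8 -0.2 -1. ]] w 14.256342038622222 t 14.2 [-0.31  0.56  2.06  0.    0.52 -0.15]
```

>>> servo_tool:
  deltas:
    - [[1.5,0,0],[0,0,0]]
    - [[3,0,0],[0,0,0]]
    - [[4.5,0,0],[0,0,0]]
    - [[6,0,0],[0,0,0]]
    - [[7.5,0,0],[0,0,0]]

```text
t: 14.62
ee_pos: [455.1, -125.0, 18.2]
orientation: [-2.393, -2.035, 0.0]
ft_force: [-1.1, -2.3, -0.2]
width: 13.9
grasp_force: 30.0
```

>>> servo_tool:
  deltas:
    - [[1.5,0,0],[0,0,0]]
    - [[3,0,0],[0,0,0]]
    - [[4.5,0,0],[0,0,0]]
    - [[6,0,0],[0,0,0]]
    - [[7.5,0,0],[0,0,0]]

```text
t: 15.03
ee_pos: [456.3, -117.7, 18.2]
orientation: [-2.394, -2.034, 0.0]
ft_force: [-2.2, -2.7, -0.8]
width: 13.8
grasp_force: 30.0
```

>>> servo_tool:
  deltas:
    - [[1.5,0,0],[0,0,0]]
    - [[3,0,0],[0,0,0]]
    - [[4.5,0,0],[0,0,0]]
    - [[6,0,0],[0,0,0]]
    - [[7.5,0,0],[0,0,0]]

```text
t: 15.45
ee_pos: [457.8, -110.3, 18.3]
orientation: [2.394, 2.034, 0.0]
ft_force: [-2.3, -2.1, -0.5]
width: 14.1
grasp_force: 30.0
```

>>> servo_tool:
  deltas:
    - [[1.5,0,0],[0,0,0]]
    - [[3,0,0],[0,0,0]]
    - [[4.5,0,0],[0,0,0]]
    - [[6,0,0],[0,0,0]]
    - [[7.5,0,0],[0,0,0]]

```text
t: 15.87
ee_pos: [458.9, -102.9, 18.3]
orientation: [2.394, 2.034, 0.0]
ft_force: [-1.2, -3.5, -1.2]
width: 13.9
grasp_force: 30.0
```

>>> servo_tool:
  deltas:
    - [[1,0,0],[0,0,0]]
    - [[2,0,0],[0,0,0]]
    - [[3,0,0],[0,0,0]]
    - [[4,0,0],[0,0,0]]
    - [[5,0,0],[0,0,0]]

```text
t: 16.28
ee_pos: [459.7, -98.0, 18.3]
orientation: [-2.394, -2.034, 0.0]
ft_force: [-1.2, -2.4, -0.9]
width: 14.0
grasp_force: 30.0
```

```bash
python3 st.py
```

```text
tcp jig [[-111.27    3.45   18.26]] yaw err 0.0 f_jig [[-2.5  0.8 -0.9]] w 13.957705148593888 t 16.2833 [-0.24  0.56  2.07  0.    0.51 -0.07]
```

>>> servo_tool:
  deltas:
    - [[1,0,0],[0,0,0]]
    - [[2,0,0],[0,0,0]]
    - [[3,0,0],[0,0,0]]
    - [[4,0,0],[0,0,0]]
    - [[5,0,0],[0,0,0]]

```text
t: 16.7
ee_pos: [460.5, -93.1, 18.3]
orientation: [-2.394, -2.034, -0.0]
ft_force: [-0.9, -2.0, -0.3]
width: 13.7
grasp_force: 30.0
```

>>> servo_tool:
  deltas:
    - [[1,0,0],[0,0,0]]
    - [[2,0,0],[0,0,0]]
    - [[3,0,0],[0,0,0]]
    - [[4,0,0],[0,0,0]]
    - [[5,0,0],[0,0,0]]

```text
t: 17.12
ee_pos: [461.3, -88.1, 18.2]
orientation: [-2.394, -2.034, 0.0]
ft_force: [-1.8, -2.0, -0.6]
width: 13.8
grasp_force: 30.0
```

```bash
python3 st.py
```

```text
tcp jig [[-101.23    3.47   18.24]] yaw err 0.0002 f_jig [[-2.2  1.5 -0.6]] w 13.808579232000275 t 17.1167 [-0.21  0.56  2.07  0.    0.51 -0.05]
```

>>> servo_tool:
  deltas:
    - [[0.5,0,0],[0,0,0]]
    - [[1,0,0],[0,0,0]]
    - [[1.5,0,0],[0,0,0]]
    - [[1.5,0,0],[0,0,0]]

```text
t: 17.45
ee_pos: [461.5, -86.7, 18.2]
orientation: [-2.394, -2.034, -0.0]
ft_force: [-1.5, -1.2, -0.7]
width: 14.3
grasp_force: 30.0
```

>>> servo_tool:
  deltas:
    - [[0.5,0,0],[0,0,0]]
    - [[1,0,0],[0,0,0]]
    - [[1.5,0,0],[0,0,0]]
    - [[1.5,0,0],[0,0,0]]

```text
t: 17.78
ee_pos: [461.8, -85.5, 18.3]
orientation: [2.394, 2.034, -0.0]
ft_force: [-2.1, -5.4, -0.7]
width: 13.8
grasp_force: 30.0
```

>>> servo_tool:
  deltas:
    - [[0.4,0,0],[0,0,0]]
    - [[0.7,0,0],[0,0,0]]
    - [[0.7,0,0],[0,0,0]]

```text
t: 18.03
ee_pos: [462.0, -85.0, 18.3]
orientation: [2.393, 2.034, -0.0]
ft_force: [-2.8, -5.5, 0.2]
width: 14.1
grasp_force: 30.0
```

>>> servo_tool:
  deltas:
    - [[0.4,0,0],[0,0,0]]
    - [[0.7,0,0],[0,0,0]]
    - [[0.7,0,0],[0,0,0]]

```text
t: 18.28
ee_pos: [462.1, -84.5, 18.4]
orientation: [2.393, 2.034, -0.0]
ft_force: [-2.3, -7.6, 0.9]
width: 13.8
grasp_force: 30.0
```

```bash
python3 st.py
```

```text
tcp jig [[-97.49   3.27  18.37]] yaw err 0.0004 f_jig [[-7.9  1.   0.9]] w 13.811106436055185 t 18.2833 [-0.21  0.56  2.07 -0.    0.51 -0.04]
```

>>> servo_tool:
  deltas:
    - [[0.4,0,0],[0,0,0]]
    - [[0.7,0,0],[0,0,0]]
    - [[0.7,0,0],[0,0,0]]

```text
t: 18.53
ee_pos: [462.2, -83.9, 18.4]
orientation: [2.393, 2.034, -0.001]
ft_force: [-1.8, -9.5, 0.7]
width: 13.8
grasp_force: 30.0
```

>>> servo_tool:
  deltas:
    - [[0.4,0,0],[0,0,0]]
    - [[0.7,0,0],[0,0,0]]
    - [[0.7,0,0],[0,0,0]]

```text
t: 18.78
ee_pos: [462.7, -83.3, 18.4]
orientation: [2.393, 2.034, 0.0]
ft_force: [-2.8, -8.9, -0.1]
width: 13.9
grasp_force: 30.0
```

```bash
python3 st.py
```

```text
tcp jig [[-96.27   2.85  18.44]] yaw err 0.0 f_jig [[-9.2  1.3 -0.1]] w 13.93623126990924 t 18.7833 [-0.2   0.56  2.07 -0.    0.51 -0.04]
```

>>> servo_tool:
  deltas:
    - [[0.4,0,0],[0,0,0]]
    - [[0.7,0,0],[0,0,0]]
    - [[0.7,0,0],[0,0,0]]

```text
t: 19.03
ee_pos: [462.9, -82.8, 18.5]
orientation: [2.393, 2.033, 0.0]
ft_force: [-2.9, -10.6, 0.0]
width: 14.3
grasp_force: 30.0
```

>>> servo_tool:
  deltas:
    - [[0.4,0,0],[0,0,0]]
    - [[0.7,0,0],[0,0,0]]
    - [[0.7,0,0],[0,0,0]]

```text
t: 19.28
ee_pos: [463.0, -82.3, 18.5]
orientation: [2.392, 2.033, 0.0]
ft_force: [-1.4, -12.4, 0.8]
width: 14.1
grasp_force: 30.0
```

```bash
python3 st.py
```

```text
tcp jig [[-95.22   2.73  18.51]] yaw err 0.0002 f_jig [[-12.4  -0.6   0.8]] w 14.13001321385559 t 19.2833 [-0.2   0.56  2.07 -0.    0.51 -0.04]
```

>>> servo_tool:
  deltas:
    - [[0.3,0,0],[0,0,0]]
    - [[0.4,0,0],[0,0,0]]
    - [[0.4,0,0],[0,0,0]]
    - [[0.4,0,0],[0,0,0]]

```text
t: 19.62
ee_pos: [463.1, -82.0, 18.5]
orientation: [2.392, 2.033, 0.0]
ft_force: [-2.6, -13.5, 0.3]
width: 13.8
grasp_force: 30.0
```

```bash
python3 st.py; python3 - <<'E'
from h import *
z=np.load('jig.npz');O,a=z['O'],z['a']
im=get_image('wrist');P,c,(v,u)=wcloud(im);J=T(P,O,a)
K=im['K']
# project pawl place into image for crop
p=np.linalg.inv(im['pose'])@np.r_[O+93*np.array([np.cos(a),np.sin(a)]),25,1]
r=np.arctan2(np.hypot(p[0],p[1]),p[2]);ph=np.arctan2(p[1],p[0]);cu,cv=K[0,2]+K[0,0]*r*np.cos(ph),K[1,2]+K[1,1]*r*np.sin(ph);print(cu,cv)
y0=max(0,int(cv)-50);x0=int(cu)-60
A=cv2.resize(im['frame'][y0:y0+100,x0:x0+120],(480,400),interpolation=cv2.INTER_CUBIC)
im=get_image('scene');q=np.linalg.inv(im['pose'])@np.r_[O+93*np.array([np.cos(a),np.sin(a)]),25,1];q=im['K']@q[:3];q=q/q[2];print(q)
B=im['frame'][int(q[1])-50:int(q[1])+50,int(q[0])-40:int(q[0])+40]
cv2.imwrite('pics/w6.png',np.hstack([A,cv2.resize(B,(320,400),interpolation=cv2.INTER_CUBIC)]))
k=J[(J[:,0]>60)&(J[:,0]<120)&(J[:,1]>-14)&(J[:,1]<8)&(J[:,2]>28.7)&(J[:,2]<33)]
for x in np.arange(76,120,2):
    s=k[(k[:,0]>=x)&(k[:,0]<x+2)]
    if len(s): print(x,len(s),s[:,1].max().round(1))
E
```

```text
tcp jig [[-94.92   2.7   18.52]] yaw err 0.0002 f_jig [[-13.8   0.4   0.3]] w 13.753625801204272 t 19.6167 [-0.2   0.56  2.07 -0.    0.51 -0.04]
285.5046572321154 -87.75540522514663
[353.4257704  229.61145549   1.        ]
```

View pics/w6.png

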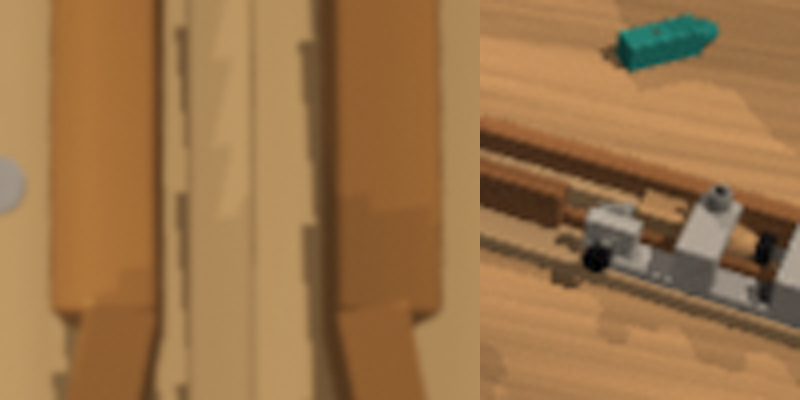

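The stick holds 13.8 N, and the right-hand view shows the blank's tail past the pawl at (660,205) px, so it has latched. Drawing back.

>>> servo_tool:
  deltas:
    - [[-2,0,0],[0,0,0]]
    - [[-5,0,0],[0,0,0]]
    - [[-10,0,0],[0,0,0]]
    - [[-20,0,0],[0,0,0]]
    - [[-35,0,0],[0,0,0]]

```text
t: 20.13
ee_pos: [457.0, -115.3, 18.3]
orientation: [-2.393, -2.036, -0.001]
ft_force: [-0.2, -0.1, -0.5]
width: 14.1
grasp_force: 30.0
```

>>> servo_tool:
  deltas:
    - [[-20,0,0],[0,0,0]]
    - [[-40,0,0],[0,0,0]]
    - [[-60,0,0],[0,0,0]]
    - [[-80,0,0],[0,0,0]]
    - [[-100,0,0],[0,0,0]]

```text
t: 20.55
ee_pos: [440.5, -215.4, 18.3]
orientation: [2.394, 2.034, 0.001]
ft_force: [0.4, -1.2, -0.8]
width: 13.8
grasp_force: 30.0
```

>>> servo_tool:
  deltas:
    - [[-25,0,0],[0,0,0]]
    - [[-50,0,0],[0,0,0]]
    - [[-80,0,0],[0,0,0]]
    - [[-110,0,0],[0,0,0]]
    - [[-110,0,0],[0,0,0]]

```text
t: 20.97
ee_pos: [423.4, -327.8, 18.7]
orientation: [2.394, 2.028, 0.001]
ft_force: [-0.4, -1.2, -0.2]
width: 14.2
grasp_force: 30.0
```

```bash
python3 st.py;python3 - <<'E'
from h import *
z=np.load('jig.npz');O,a=z['O'],z['a']
im=get_image('scene');q=np.linalg.inv(im['pose'])@np.r_[O+93*np.array([np.cos(a),np.sin(a)]),25,1];q=im['K']@q[:3];q=q/q[2]
B=im['frame'][int(q[1])-40:int(q[1])+40,int(q[0])-50:int(q[0])+60]
cv2.imwrite('pics/s7.png',cv2.resize(B,(770,560),interpolation=cv2.INTER_CUBIC))
im=get_image('wrist');P,c,(v,u)=wcloud(im)
r=finder.silhouettes('stick',im)[0];J=T(P[r['mask'][v,u]],O,a);J=J[(J[:,2]>20)&(J[:,2]<30)]
print(r['score'],J.min(0),J.max(0))
for x in(-280,-240,-200,-160):
    s=J[abs(J[:,0]-x)<6]; print(x,len(s),np.median(s,0) if len(s) else '')
E
```

```text
tcp jig [[-343.92    2.22   18.71]] yaw err -0.0034 f_jig [[-1.2  0.2 -0.2]] w 14.21390459684164 t 20.9667 [-0.68  0.61  1.93 -0.    0.59 -0.52]
0.6 [-320.3498899    -3.2470555    20.01146011] [-206.94485129    9.97857586   29.96679682]
-280 406 [-280.07318381    3.05601292   24.48385225]
-240 410 [-239.92720389    2.84300059   24.55949406]
-200 0 
-160 0
```

View pics/s7.png

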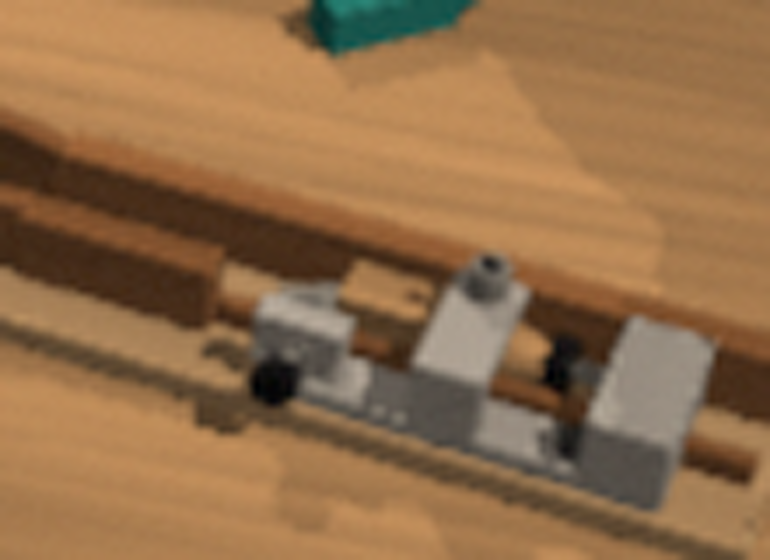

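The blank sits behind the out-standing pawl: pawl tip at (335,295) px, tail at (345,280) px. Lowering the stick to the bench.

>>> servo_tool:
  deltas:
    - [[0,0,4],[0,0,0]]
    - [[0,0,8],[0,0,0]]
    - [[0,0,11],[0,0,0]]
    - [[0,0,12],[0,0,0]]
    - [[0,0,12],[0,0,0]]

```text
t: 21.53
ee_pos: [423.0, -321.5, 6.4]
orientation: [-2.392, -2.035, 0.0]
ft_force: [-1.0, 2.5, 8.4]
width: 14.0
grasp_force: 30.0
```

```bash
python3 st.py
```

```text
tcp jig [[-337.7     3.59    6.43]] yaw err 0.0013 f_jig [[2.3 1.4 8.4]] w 14.001159639096917 t 21.5333 [-0.67  0.64  1.93  0.    0.57 -0.51]
```

On the bench with 8 N of contact. Letting go, then rising.

>>> servo_tool:
  deltas:
    - [[0,0,-0.5],[0,0,0]]
    - [[0,0,-0.5],[0,0,0]]
    - [[0,0,-0.5],[0,0,0]]
    - [[0,0,-0.5],[0,0,0]]
    - [[0,0,-0.5],[0,0,0]]
  grip: -0.3

```text
t: 21.95
ee_pos: [423.0, -322.4, 6.6]
orientation: [-2.394, -2.035, 0.0]
ft_force: [0.3, 0.7, -0.5]
width: 43.9
grasp_force: 0.0
```

>>> servo_tool:
  deltas:
    - [[0,0,0],[0,0,0]]
    - [[0,0,0],[0,0,0]]
    - [[0,0,0],[0,0,0]]
    - [[0,0,-10],[0,0,0]]
    - [[0,0,-25],[0,0,0]]

```text
t: 22.37
ee_pos: [422.1, -321.9, 31.3]
orientation: [-2.392, -2.033, 0.001]
ft_force: [0.5, -0.0, -0.3]
width: 56.9
grasp_force: 0.0
```

>>> servo_tool:
  deltas:
    - [[0,0,-30],[0,0,0]]
    - [[0,0,-60],[0,0,0]]
    - [[0,0,-90],[0,0,0]]
    - [[0,0,-120],[0,0,0]]
    - [[0,0,-120],[0,0,0]]

```text
t: 22.78
ee_pos: [425.7, -324.7, 157.9]
orientation: [2.387, 2.028, 0.003]
ft_force: [0.6, -0.3, 0.6]
width: 56.7
grasp_force: 0.0
```

>>> servo_tool:
  deltas:
    - [[0,0,0],[0,0,0]]
    - [[0,0,0],[0,0,0]]
    - [[0,0,0],[0,0,0]]

```text
t: 23.03
ee_pos: [422.2, -321.9, 150.8]
orientation: [-2.392, -2.033, 0.001]
ft_force: [-0.3, -0.0, -0.1]
width: 57.0
grasp_force: 0.0
```

```bash
python3 st.py;python3 - <<'E'
from h import *
z=np.load('jig.npz');O,a=z['O'],z['a']
im=get_image('wrist');P,c,(v,u)=wcloud(im)
r=finder.silhouettes('stick',im)[0];J=T(P[r['mask'][v,u]],O,a)
print(r['score'],J.min(0),J.max(0))
for x in(-360,-330,-280,-240,-200,-165):
    s=J[(abs(J[:,0]-x)<5)&(J[:,2]>6)]; print(x,len(s),np.median(s,0) if len(s) else '')
im=get_image('scene');cv2.imwrite('pics/s8.png',im['frame'])
E
```

```text
tcp jig [[-338.3     4.28  150.79]] yaw err 0.0 f_jig [[-0.1  0.3 -0.1]] w 57.031879513316305 t 23.0333 [-0.67  0.39  1.89 -0.    0.87 -0.51]
0.67 [-380.26575843   -4.78399223   -1.63816222] [-148.308798     12.11510661   48.27113808]
-360 122 [-358.2179759     3.65736833   45.47954686]
-330 180 [-329.83717545    3.22390681   45.56889455]
-280 86 [-279.49551439    4.02640816   12.74143249]
-240 92 [-239.6259488     3.98056371   12.73769322]
-200 97 [-199.98230568    3.92251785   12.72466463]
-165 88 [-165.17060855    3.86976615   12.73523653]
```

View pics/s8.png

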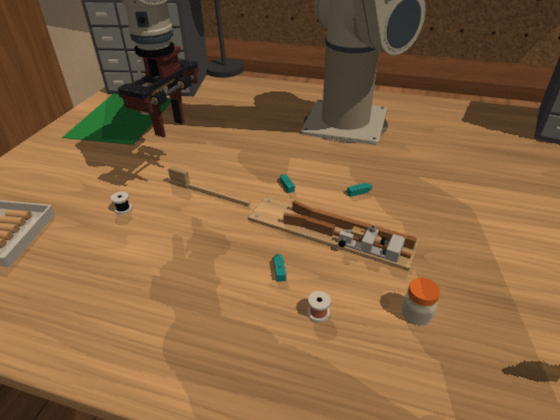

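The stick lies flat and released at (170-250, 175-203) px, its tip short of the jig. The blank is home and the bystanders are undisturbed. Handing in.

```bash
python3 -c "
from workcell import close_job
print(close_job())"
```

```text
the job is handed in; nothing more can be done
None
```

The blank is latched behind the pawl (13.8 N held at the end of the push), the stick lies flat and released on the bench, the bystanders look undisturbed, and the job is handed in at about 23 s; no verdict came back.

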